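Hang two T-handle wrenches back between their neighbours on the hook rack

TASK

Two T-handle wrenches lean in the deep narrow bin: put them back on the steel hook rack, each on the empty pair of hooks with the tag of its colour, first the orange one, which stands in front of the green one, then the green. Draw each out by its handle and, holding it upright, lower it until its handle bar rests in both hooks before you let go, so that it hangs straight and still. Do not knock the tools hanging there, the bottle, the cup, the ring frame or the parts in the tray.

Things in the scene. Friction and masses are not known exactly. Their poses are not given: they have to be found in the camera images.
- hub_orange (a point): Centre of the orange wrench's steel hub, the place to grip: 20 mm (x) by 26 (y) by 20 (z), amid an orange handle bar 80 mm long, 18 mm in diameter, along y. Shaft (9 mm; 16 mm socket on its last 25 mm) runs 165 mm along -z. Grip across x, fingers along -z. 180 g +-35%. Starts leaning 28 degrees, level bar across the bin's long rims, shaft down towards the bin's +x end, foot on its floor.
- hub_green (a point): Centre of the green wrench's hub: a wrench just like the orange one but for its green handle bar, same axes. It leans in the bin parallel to the orange one, about 62 mm behind it (towards the bin's +x end).
- foot_orange (a point): Tip of the orange wrench's shaft: the centre of its socket's end face, 165 mm from the hub along the wrench's -z.
- foot_green (a point): Tip of the green wrench's shaft, likewise.
- bin: Deep narrow open stainless bin, fixed, on the right or left of the table: outside 218 mm (x) by 60 (y), 144.5 tall, walls and floor 4 mm; wire handles add 15 mm at each end, the rim flange 6 mm at each side. Origin at the centre of its underside, z up. The orange hub starts 46 to 52 mm from its middle towards its -x end, the end nearer the robot, about 56 mm from that wall's inside.
- rack: Open stainless hook rack, fixed; origin on the table under the middle hooks, y along the rack, x away from the robot, z up; tools hang from its -x side. Five pairs of hooks 92 mm apart. Behind the hooks a 12 mm rail at x = 55 mm, 195 mm high, and a 10 mm stop bar at x = 30 mm, 125 mm high; posts at y = +-243 mm, x = 55 mm, 253 mm tall; feet 10 mm high, x -20 to 100 mm.
- saddle_orange (a point): The empty pair of hooks with the orange tag on its rail, one of the three middle pairs: where the orange wrench's hub centre lies once its bar rests in both hooks, 225 mm up. Axes as the rack's (y along the seated bar). Each pair is two 8 mm rods at y = +-22 mm (36 clear) that dip here to V saddles, sides 30 degrees from level; their upturned tips end at x = -30 mm, tops 4 mm above this point.
- saddle_green (a point): The empty pair of hooks with the green tag on its rail, one of the three middle pairs: where the green wrench's hub centre lies once its bar rests in both hooks, 225 mm up. Axes as the rack's (y along the seated bar).
- tool_grey: Grey T-handle tool hanging at one end of the rack, loose: bar 80 mm long (y), 18 mm in diameter, shaft 150 mm down; origin at its hub, z up. Bars hung on next hooks leave a 12 mm gap between them.
- tool_black: Black T-handle tool hanging at the other end of the rack, loose: bar 80 mm (y), shaft 160 mm down; origin at its hub, z up.
- mallet: Steel surgical mallet hanging on one of the three middle pairs, loose: head 80 mm long (y) and 30 mm in diameter, blue handle down to 165 mm below; origin at the centre of its head, which lies 7 mm higher than the T-handles' bars; z up.
- frame: External-fixator frame standing on the table on the other side from the bin, loose, 0.7 kg: two black rings 156 mm in diameter on three steel rods, 190 mm tall; origin at the centre of its underside.
- bottle: White bottle of disinfectant standing in front of one end of the rack, loose: 54 mm in diameter, 150 mm tall, 0.3 kg; origin at the centre of its underside.
- cup: Small steel cup standing in front of the other end of the rack, loose: 64 mm in diameter, 55 mm tall, 0.15 kg; origin at the centre of its underside.
- tray: Steel instrument tray with a yellow studded mat, fixed, in front of the rack: 150 mm (x) by 240 mm (y), 40 mm tall (carrying handles 48 mm); origin at the centre of its underside.
- clamp: Small steel pin clamp lying in the tray, loose, 30 by 20 by 26 mm; origin under its centre.
- post: Steel hinge post lying in the tray, loose, 110 by 18 by 16 mm; origin under its centre.
There are look-alikes about, which are no part of the job. Leave any pink look-alike of the part that bears hub_orange alone. What is shaped like the tool_black but purple is not meant.

How it is judged:
By the outcome, as a careful person would: the job done as asked, in the order asked, and still so for the second after the job is handed in, with the robot touching nothing.
It also fails if it takes over 69 s, if anything falls off the work surface, if the arm or the gripper's body presses on something with over 40 N, if the wrist force passes 120 N, or if a joint passes its speed limit or range.

ROBOT

A 6-joint arm with a two-finger parallel gripper is mounted at the origin on the work surface. World frame = base frame: x ahead of the robot, y to its left, z up, the work surface at z = 0. Lengths are in mm, angles in rad, forces in N, time in s.
With the tool pointing down it reaches from about 350 to 775 mm from the base axis. Payload 7.3 kg.
Tool frame: the origin (TCP) lies at the centre of the arm's flange, where the gripper is bolted on; the fingertips stand 178 mm ahead of it and the grasp point (between the pads) lies 159 mm ahead of it; z points along the fingers, y is the direction in which the jaws open and shut (so a half turn about z gives the same grasp; the last joint's range is limited). The gripper opens to 92 mm and grips with 3 to 60 N. Pads are 19 mm wide; open, the fingers measure 130 mm over their backs; the gripper's body (75 mm by 190 mm) begins 47 mm behind the grasp point.
Start: joints at [1.116, 0.342, 1.524, -0, 1.275, -0.146], TCP at [159.534, 500.177, 404.741] pointing down, gripper open.
Joint ranges: [-2.53, 2.53], [-0.77, 2.02], [0.04, 2.7], [-1, 4.14], [0.28, 2.66], [-3.11, 3.11]. Speed limits (rad/s): [2.57, 2.57, 3.14, 3.14, 3.14, 3.14].

INTERFACE

Orientations are given as [roll, pitch, yaw] about the fixed x, y, z axes, in that order (R = Rz(yaw) Ry(pitch) Rx(roll)).
In Python, from plant import get_obs, capture, close_job gives the robot as it stands. The module is installed in compiled form; this text tells all that it offers.
- The arm moves only by the shell command python3 -m pendant 'ROWS'. ROWS is JSON, a list of rows, each a list of 3 entries, a list of its own where there are three numbers: the shift along the tool's x, y, z in m, then the turn, a rotation vector about the tool's x, y, z in rad, then the finger opening in m, from 0 to 0.0918. In form: [[[tx, ty, tz], [wx, wy, wz], fingers], ...]. A call has 1 to 10 rows; each row is the pose to reach, as a shift and turn from the pose commanded when the call began, along the tool's axes at that moment; what a row does not reach only later rows make up. A row lasts 1/12 s, in which the tool goes at most 41.7 mm and 7.16 degrees, less where a joint would pass 70% of its speed; a pose out of reach is approached as far as the arm can. A call with a gripper value outside its range is refused whole. The fingers move at their own pace and stop on an object; the grip force is fixed at half the most. Time passes only in rows, so rows that repeat a pose let the fingers close. It gives the time, the measured TCP pose, the force and the opening at its end, in the units of the state.
- get_obs(): the state, without advancing time (a new reading comes with each control period).
- capture(name): name is "scene" or "top" or "wrist"; returns a dict with "color" (400x640x3 uint8, red, green, blue), "mtx" (3x3 intrinsics, pixels), "rvec" (rotation vector, rad) and "tvec" (3), from world to camera coordinates, as OpenCV has them. Camera axes: x right, y down, z forward; pixel columns grow to the right and rows downward; lengths in mm; the calibration is good to about 2 mm. A picture is of the moment at which its call begins. There is no depth.
- close_job(): hands the job in, once; it reports no verdict.
The state is a dict: "time": time; "joint_positions": joint angles; "dq": joint speeds; "tau": joint torques, N m; "tool_pos": TCP position; "tcp_rot": TCP orientation; "contact_force": force on the tool from outside, world axes, zero at the start; "moment": the same for the moment, N m; "grip_width": finger opening in mm.
Only numpy, scipy, OpenCV 4.12 (cv2) and the standard library are available. Lean on these libraries where they do the work, as an engineer would, in place of code of your own. Each camera call takes 0.05 s, during which the arm holds its last target. There are 200 camera calls.

## Working session

There is one attempt and no reset: what is moved stays moved. The work goes in short steps, Python scripts to look and compute and a shell command to move; the robot and the scene stay as the last step left them, time stands still between calls to the robot, and variables do not carry over. Pictures are saved under pics/ and viewed, about 8 in all and at most 12, crops included, and the job is handed in when it is done.

```bash
mkdir -p pics
cat > h.py <<'E'
import numpy as np, cv2
from plant import get_obs, capture
def snap(cam,name,crop=None,s=1):
    d=capture(cam); im=d["color"][:,:,::-1].copy()
    np.savez(f"pics/{name}.npz",im=im,mtx=d["mtx"],rvec=d["rvec"],tvec=d["tvec"])
    if crop: x0,y0,x1,y1=crop; im=im[y0:y1,x0:x1]
    cv2.imwrite(f"pics/{name}.png",cv2.resize(im,None,fx=s,fy=s,interpolation=cv2.INTER_CUBIC))
def crop(name,new,c,s):
    im=np.load(f"pics/{name}.npz")["im"]; x0,y0,x1,y1=c
    cv2.imwrite(f"pics/{new}.png",cv2.resize(im[y0:y1,x0:x1],None,fx=s,fy=s,interpolation=cv2.INTER_CUBIC))
def ray(name,uv):
    d=np.load(f"pics/{name}.npz"); R=cv2.Rodrigues(d["rvec"])[0]; K=d["mtx"]
    v=R.T@np.linalg.inv(K)@np.array([*uv,1.]); c=-R.T@d["tvec"].ravel(); return c,v/np.linalg.norm(v)
def atz(name,uv,z):
    c,v=ray(name,uv); return c+v*(z-c[2])/v[2]
def tri(*obs):
    A=np.zeros((3,3));b=np.zeros(3)
    for n,uv in obs:
        c,v=ray(n,uv);P=np.eye(3)-np.outer(v,v);A+=P;b+=P@c
    return np.linalg.solve(A,b)
def proj(name,p):
    d=np.load(f"pics/{name}.npz"); return cv2.projectPoints(np.array(p,float).reshape(-1,3),d["rvec"],d["tvec"],d["mtx"],None)[0].reshape(-1,2)
E
python3 -c "
from h import *
snap('scene','scene0',s=1.25); snap('top','top0',s=1.25); 
print(get_obs())
for n in('scene0','top0'): print(ray(n,(320,200)))"
```

```text
{'time': 0.1, 'joint_positions': array([ 1.11602116e+00,  3.42677569e-01,  1.52493794e+00,  1.80869697e-05,
        1.27538203e+00, -1.45999997e-01]), 'dq': array([-8.19530086e-04, -2.08224303e-04, -3.08609410e-03, -7.50874318e-04,
       -2.24311623e-05,  2.26264822e-03]), 'tau': array([ 2.46225805e-03, -4.32001090e+01, -2.44696087e+01,  7.21752131e-02,
        5.24722086e-02, -1.43629663e-06]), 'tool_pos': array([159.46749559, 500.07158067, 404.09581039]), 'tcp_rot': array([-3.14020523e+00, -2.21497385e-04,  2.83281205e+00]), 'contact_force': array([1.19910235, 0.2499828 , 0.75441646]), 'moment': array([0.01976597, 0.02696922, 0.01465834]), 'grip_width': 91.5367980070101}
(array([1101.16878529,  548.89304226, 1374.36381118]), array([-0.49852055, -0.3469051 , -0.7944395 ]))
(array([ 230.0372963 ,    1.71631194, 1088.5400073 ]), array([ 0.20297842, -0.01902703, -0.97899833]))
```

View pics/scene0.png

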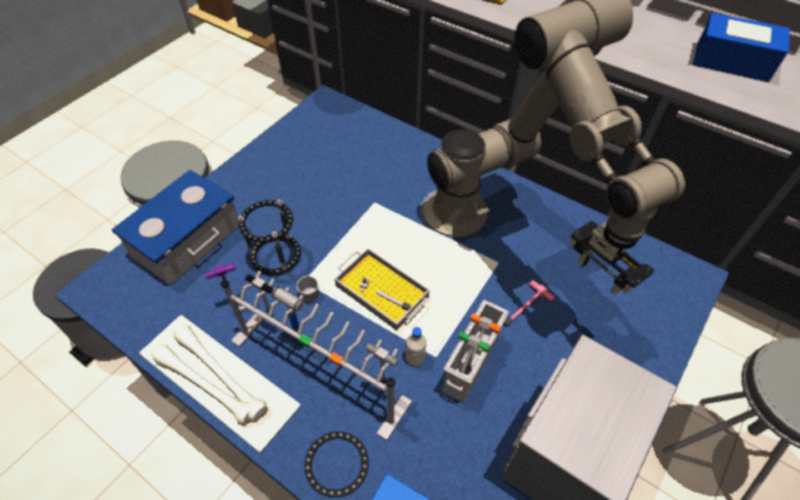

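View pics/top0.png

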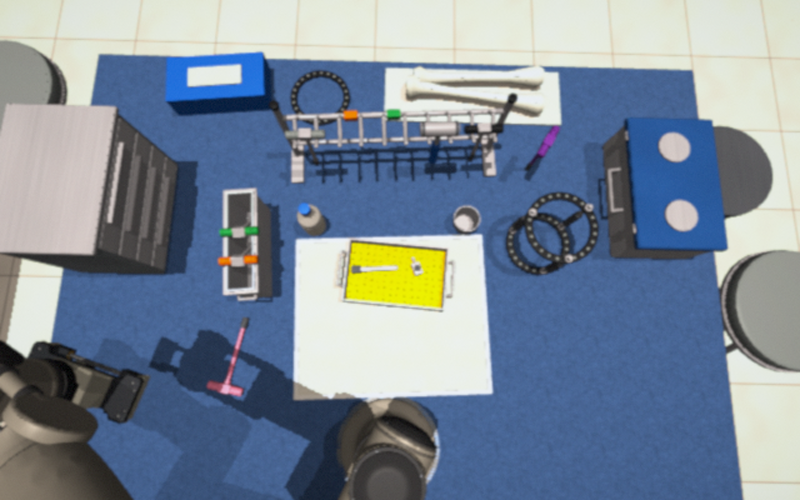

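The scene view shows the bin (about 475,350) with the orange wrench at 486,323 and the green at 474,341. The tags are orange 336,357 and green 305,340. In the top view the bin is at 240,240, and the rack's orange tag is at 350,114 and green at 394,113. I'll zoom in on both.

```bash
python3 -c "
from h import *
a=np.load('pics/top0.npz')['im'];b=np.load('pics/scene0.npz')['im']
r=lambda i,s:cv2.resize(i,None,fx=s,fy=s,interpolation=cv2.INTER_CUBIC)
A=r(a[145:245,160:230],4)  # bin top 280x400
B=r(a[65:155,215:415],3.9) #780x351
C=r(b[235:325,345:415],4) 
cv2.imwrite('pics/c1.png',np.hstack([A,np.zeros((400,10,3),np.uint8),cv2.copyMakeBorder(C,0,40,0,0,0)]))
cv2.imwrite('pics/c2.png',B)
"
```

```text
(no output)
```

View pics/c1.png

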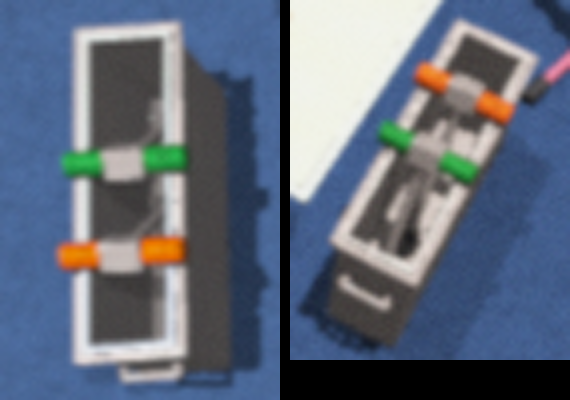

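View pics/c2.png

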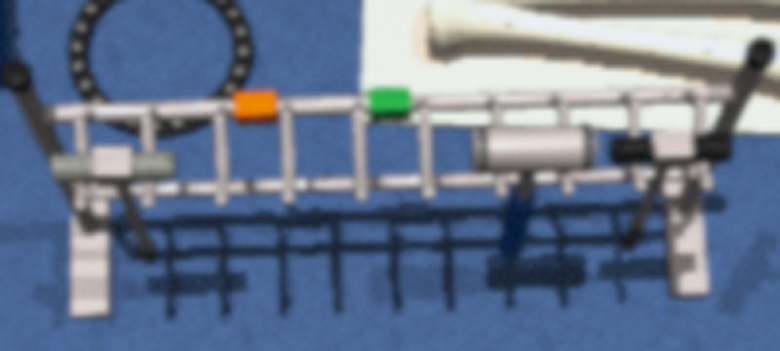

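```bash
python3 -c "
from h import *
np.set_printoptions(precision=1,suppress=True)
t=lambda u,v:((u+.5)/4+160-.5,(v+.5)/4+145-.5)
s=lambda u,v:((u-290+.5)/4+345-.5,(v+.5)/4+235-.5)
k=lambda u,v:((u+.5)/3.9+215-.5,(v+.5)/3.9+65-.5)
for n,a,b in(('or',(121,254),(463,95)),('gr',(123,163),(427,153))):
  print(n,atz('top0',t(*a),153.5),atz('scene0',s(*b),153.5),tri(('top0',t(*a)),('scene0',s(*b))))
print('or ends',atz('top0',t(58,256),153.5),atz('top0',t(186,249),153.5),'gr ends',atz('top0',t(62,163),153.5),atz('top0',t(187,157),153.5))
for c in((74,31),(183,22),(186,362),(74,365)): print('bin',atz('top0',t(*c),144.5))
for n,c,z in(('grey',(112,162),225),('black',(674,147),225),('mallet',(535,149),232),('otag',(256,105),195),('gtag',(390,102),195),('railL',(60,112),195),('railR',(728,92),195)): print(n,atz('top0',k(*c),z))
from scipy.spatial.transform import Rotation as R
o=get_obs(); print(R.from_euler('xyz',o['tcp_rot']).as_matrix())
" ; ls .; python3 -c "
import cv2
im=cv2.imread('pics/scene0.png');cv2.imwrite('pics/c3.png',cv2.resize(im[250:450,190:450],None,fx=3,fy=2.9,interpolation=cv2.INTER_CUBIC))"
```

```text
or [393.7 323.7 153.5] [399.5 323.9 153.5] [395.5 324.1 148.3]
gr [454.9 327.8 153.5] [460.3 327.3 153.5] [456.9 327.8 149.1]
or ends [391.4 364.5 153.5] [398.1 281.6 153.5] gr ends [453.9 368.  153.5] [460.1 285.9 153.5]
bin [548.6 372.4 144.5]
bin [557.  299.  144.5]
bin [324.9 278.2 144.5]
bin [321.3 350.6 144.5]
grey [649.8 186.4 225. ]
black [ 671.  -184.1  225. ]
mallet [663.4 -91.2 232. ]
otag [709.2  96.7 195. ]
gtag [714.2   4.8 195. ]
railL [700.1 230.5 195. ]
railR [ 728.5 -228.6  195. ]
[[-1.   0.3 -0. ]
 [ 0.3  1.  -0. ]
 [ 0.  -0.  -1. ]]
h.py
pics
```

View pics/c3.png

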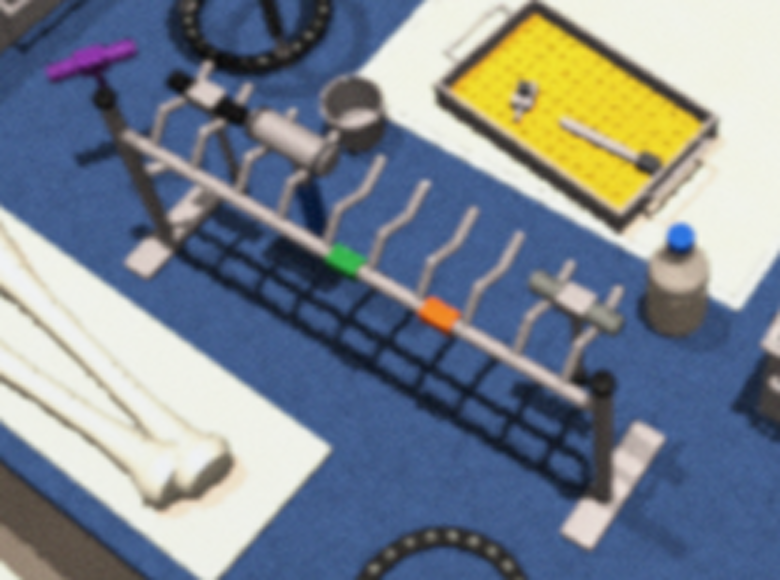

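The rack view confirms it: the grey tool hangs at +184, the orange tag is on the +92 pair and the green tag on the middle pair. The mallet is at -92 and black at -184. The bottle stands in front of the grey end. Next I compute a pre-grasp 70 mm back along the leaning axis.

```bash
cat >> h.py <<'E'
from scipy.spatial.transform import Rotation as Rn
np.set_printoptions(precision=4,suppress=True)
def goal(hub,yaw,tilt=0.,back=0.):
    "tool pose (TCP mm, R) with grasp point `back` mm short of hub, tilt deg about bar, yaw rad"
    t=np.radians(tilt);C,S=np.cos(t),np.sin(t)
    M=Rn.from_euler('z',yaw).as_matrix()@np.array([[0,C,S],[1,0,0],[0,S,-C]])
    return np.array(hub,float)-(159+back)*M[:,2],M
def step(*g,prev=None):
    if prev is None:
        o=get_obs();p=o['tool_pos'];M=Rn.from_euler('xyz',o['tcp_rot']).as_matrix()
    else: p,M=prev
    P,N=goal(*g)
    print('shift m',M.T@(P-p)/1000,'rot',Rn.from_matrix(M.T@N).as_rotvec(),'TCP',P)
    return P,N
def st():
    o=get_obs();M=Rn.from_euler('xyz',o['tcp_rot']).as_matrix()
    print('t',round(o['time'],2),'grasp pt',o['tool_pos']+159*M[:,2],'z',M[:,2],'yaw_y',np.arctan2(M[1,1],M[0,1]),'F',o['contact_force'],'w',o['grip_width'],'q',o['joint_positions'])
E
python3 -c "
from h import *
step((394.5,324,153.5),0.08,28,70)"
```

```text
shift m [-0.1779 -0.137   0.0486] rot [-0.4313 -0.2879  1.1575] TCP [287.3349 315.4085 355.695 ]
```

```bash
T='[[-0.178,-0.137,0.049],[-0.431,-0.288,1.158],0.045]'; python3 -m pendant '[[[-0.178,-0.137,0.0],[-0.431,-0.288,1.158],0.045],[[-0.178,-0.137,0.0],[-0.431,-0.288,1.158],0.045],[[-0.178,-0.137,0.0],[-0.431,-0.288,1.158],0.045],[[-0.178,-0.137,0.049],[-0.431,-0.288,1.158],0.045],[[-0.178,-0.137,0.049],[-0.431,-0.288,1.158],0.045],[[-0.178,-0.137,0.049],[-0.431,-0.288,1.158],0.045],[[-0.178,-0.137,0.049],[-0.431,-0.288,1.158],0.045],[[-0.178,-0.137,0.049],[-0.431,-0.288,1.158],0.045],[[-0.178,-0.137,0.049],[-0.431,-0.288,1.158],0.045],[[-0.178,-0.137,0.049],[-0.431,-0.288,1.158],0.045]]'; python3 -c "
from h import *
st();step((394.5,324,153.5),0.08,28,70)"
```

```text
time: 0.93
tool_pos: [287.6, 315.1, 355.5]
tcp_rot: [2.666, 0.007, 1.684]
contact_force: [-0.3, -0.2, -0.6]
grip_width: 45.1
t 0.93 grasp pt [359.9996 322.3    214.1176] z [ 0.4556  0.0451 -0.889 ] yaw_y 0.11707578662249425 F [-0.3398 -0.216  -0.6333] w 45.101664676718485 q [ 0.7421  0.1553  1.9821 -0.4607  0.6661  0.9437]
shift m [ 0.0003 -0.0001 -0.0003] rot [-0.0131 -0.0088  0.0329] TCP [287.3349 315.4085 355.695 ]
```

```bash
python3 -m pendant '[[[0,0,0],[-0.012,-0.008,0.031],0.045],[[0,0,0],[-0.012,-0.008,0.031],0.045],[[0,0,0],[-0.012,-0.008,0.031],0.045]]'; python3 -c "
from h import *
st();snap('wrist','w1',s=1.25)
for p in ((394.5,324,153.5),(456,327.7,153.5)): print(proj('w1',p)*1.25)"
```

```text
time: 1.18
tool_pos: [287.3, 315.5, 355.5]
tcp_rot: [2.657, 0.003, 1.66]
contact_force: [0.2, -0.4, -0.3]
grip_width: 45.1
t 1.18 grasp pt [361.162  321.8002 214.7989] z [ 0.4645  0.0394 -0.8847] yaw_y 0.09095139581810349 F [ 0.2223 -0.3998 -0.3274] w 45.07543896212872 q [ 0.7472  0.1564  1.9828 -0.4824  0.6665  0.9891]
[[404.9008 273.5905]]
[[482.6207 263.5705]]
```

View pics/w1.png

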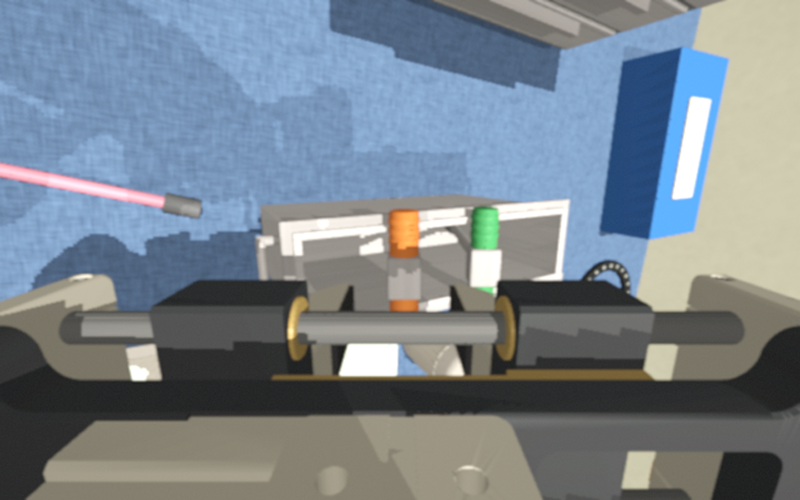

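Wrist view: the orange hub is at (405,277) against a predicted (405,274), and the green at (485,268). The estimate is good to about 2 mm, so I advance and grip.

```bash
python3 -c "
from h import *
print(tri(('top0',(190,208.1)),('scene0',(387.9,258.4)),('w1',(324,221.6))),tri(('top0',(190.4,185.4)),('scene0',(378.9,272.9)),('w1',(388,214.4))))
step((394.5,323,153),0.085,28,0)"
```

```text
[395.8869 322.8643 150.5412] [457.5211 326.5424 152.9239]
shift m [-0.0017 -0.0001  0.0702] rot [-0.0036  0.0001  0.005 ] TCP [320.1235 316.6627 293.3887]
```

```bash
python3 -m pendant '[[[-0.001,0,0.025],[-0.004,0,0.005],0.045],[[-0.0015,0,0.045],[-0.004,0,0.005],0.045],[[-0.0015,0,0.06],[-0.004,0,0.005],0.045],[[-0.0015,0,0.07],[-0.004,0,0.005],0.045],[[-0.0015,0,0.071],[-0.004,0,0.005],0.045],[[-0.0015,0,0.071],[-0.004,0,0.005],0.045],[[-0.0015,0,0.071],[-0.004,0,0.005],0.03],[[-0.0015,0,0.071],[-0.004,0,0.005],0.01],[[-0.0015,0,0.071],[-0.004,0,0.005],0],[[-0.0015,0,0.071],[-0.004,0,0.005],0]]' ; python3 -m pendant '[[[0,0,0],[0,0,0],0],[[0,0,0],[0,0,0],0],[[0,0,0],[0,0,0],0]]'; python3 -c "
from h import *
st()"
```

```text
time: 2.07
tool_pos: [320.5, 316.9, 293.5]
tcp_rot: [2.651, -0.001, 1.655]
contact_force: [-0.2, -0.1, 0.3]
grip_width: 22.8
time: 2.32
tool_pos: [320.6, 317.0, 293.4]
tcp_rot: [2.651, -0.001, 1.655]
contact_force: [-2.5, 0.3, 5.0]
grip_width: 19.6
t 2.32 grasp pt [395.326  323.3979 153.1989] z [ 0.4697  0.0404 -0.8819] yaw_y 0.08310694511382015 F [-2.532   0.254   5.0298] w 19.55652124783836 q [ 0.6938  0.2932  2.0186 -0.605   0.4932  1.0999]
```

```bash
python3 -m pendant '[[[0,0,-0.004],[0,0,0],0],[[0,0,-0.012],[0,0,0],0],[[0,0,-0.024],[0,0,0],0],[[0,0,-0.036],[0,0,0],0],[[0,0,-0.048],[0,0,0],0],[[0,0,-0.056],[0,0,0],0],[[0,0,-0.06],[0,0,0],0],[[0,0,-0.06],[0,0,0],0]]' ; python3 -c "
from h import *
st()
step((380,322,235),0.085,0)"
```

```text
time: 2.98
tool_pos: [292.2, 314.5, 346.6]
tcp_rot: [2.651, -0.001, 1.655]
contact_force: [0.2, 0.9, -1.3]
grip_width: 19.8
t 2.98 grasp pt [366.8785 320.9437 206.4267] z [ 0.4698  0.0407 -0.8818] yaw_y 0.08315079771931096 F [ 0.2343  0.8949 -1.3277] w 19.78067227144586 q [ 0.7373  0.1727  1.9936 -0.5027  0.6348  1.011 ]
shift m [ 0.0002  0.1001 -0.0002] rot [ 0.491  -0.001  -0.0014] TCP [380. 322. 394.]
```

```bash
python3 -m pendant '[[[0,0.008,0],[0.04,0,0],0],[[0,0.022,0],[0.11,0,0],0],[[0,0.039,0],[0.19,0,0],0],[[0,0.056,0],[0.27,0,0],0],[[0,0.073,0],[0.355,0,0],0],[[0,0.088,0],[0.43,0,0],0],[[0,0.097,0],[0.475,0,-0.001],0],[[0,0.1,0],[0.491,0,-0.001],0],[[0,0.1,0],[0.491,0,-0.001],0],[[0,0.1,0],[0.491,0,-0.001],0]]' ; python3 -m pendant '[[[0,0,-0.01],[0,0,0],0],[[0,0,-0.03],[0,0,0],0],[[0,0,-0.055],[0,0,0],0],[[0,0,-0.08],[0,0,0],0],[[0,0,-0.1],[0,0,0],0],[[0,0,-0.11],[0,0,0],0],[[0,0,-0.115],[0,0,0],0],[[0,0,-0.115],[0,0,0],0]]';python3 -c "
from h import *
st()
snap('scene','s2',(280,130,480,280),4); snap('top','t2')
g=step((560,98,340),0.058,0); step((600,90,260),0.058,0,prev=g)
# bottle/tray
for n,uv,z in(('bottle',(305/1.25,209/1.25),150),('green',(190,185.4),153)): print(n,atz('top0',uv,z))
"
```

```text
time: 3.82
tool_pos: [380.2, 321.6, 392.1]
tcp_rot: [-3.14, 0.001, 1.655]
contact_force: [-0.6, 0.9, -1.9]
grip_width: 20.1
time: 4.48
tool_pos: [379.9, 321.8, 508.5]
tcp_rot: [3.141, -0.001, 1.656]
contact_force: [-0.4, -0.1, -0.5]
grip_width: 19.8
t 4.48 grasp pt [380.0066 321.9515 349.499 ] z [ 0.0008  0.0008 -1.    ] yaw_y 0.08504665938987463 F [-0.363  -0.0824 -0.463 ] w 19.82419288044706 q [0.5487 0.2299 1.3957 0.0002 1.5149 0.4637]
shift m [-0.2382  0.1603  0.0077] rot [-0.002   0.0006  0.0268] TCP [560.  98. 499.]
shift m [-0.0103  0.0395  0.08  ] rot [0. 0. 0.] TCP [600.  90. 419.]
bottle [509.6715 189.8601 150.    ]
green [454.9361 328.9752 153.    ]
```

View pics/s2.png

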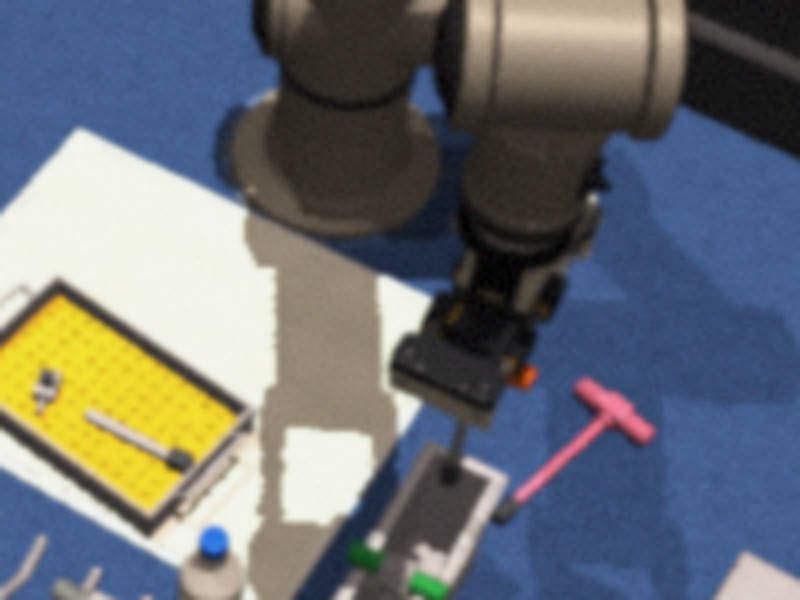

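The wrench is held upright and clear of the bin, with its foot at (452,475) in the crop. The green wrench has not moved. Swinging to the front of the rack.

```bash
python3 -c "
from h import *
print((proj('s2',(380,322,184.5))-[280,130])*4)"; python3 -m pendant '[[[-0.012,0.008,0],[0,0,0],0],[[-0.035,0.024,0],[0,0,0.01],0],[[-0.064,0.043,0],[0,0,0.02],0],[[-0.093,0.063,0],[0,0,0.027],0],[[-0.122,0.082,0],[0,0,0.027],0],[[-0.151,0.102,0],[0,0,0.027],0],[[-0.18,0.121,0],[0,0,0.027],0],[[-0.206,0.139,0],[-0.002,0,0.027],0],[[-0.226,0.152,0.005],[-0.002,0,0.027],0],[[-0.234,0.158,0.008],[-0.002,0,0.027],0]]'; python3 -m pendant '[[[-0.004,0.002,0],[0,0,0],0],[[-0.004,0.002,0.0],[0,0,0],0],[[-0.004,0.002,0],[0,0,0],0]]'; python3 -c "
from h import *
st()
step((612,93,262),0.058,0)"
```

```text
[[447.2664 474.6509]]
time: 5.42
tool_pos: [559.3, 99.2, 497.3]
tcp_rot: [-3.14, 0.001, 1.625]
contact_force: [-1.5, 0.8, -1.2]
grip_width: 19.9
time: 5.67
tool_pos: [559.4, 98.9, 499.5]
tcp_rot: [3.142, -0.001, 1.629]
contact_force: [-0.2, 0.4, -0.9]
grip_width: 20.0
t 5.67 grasp pt [559.4421  99.0091 340.485 ] z [ 0.      0.0008 -1.    ] yaw_y 0.05817393212654532 F [-0.215   0.3746 -0.9054] w 19.963501070995935 q [ 0.0399  0.3729  1.2196  0.0008  1.549  -0.0183]
shift m [-0.009   0.0521  0.0785] rot [ 0.0001 -0.0008  0.0002] TCP [612.  93. 421.]
```

```bash
python3 -m pendant '[[[-0.001,0.006,0.008],[0,0,0],0],[[-0.003,0.016,0.024],[0,0,0],0],[[-0.005,0.028,0.042],[0,0,0],0],[[-0.007,0.04,0.06],[0,0,0],0],[[-0.008,0.049,0.073],[0,0,0],0],[[-0.009,0.052,0.0785],[0,0,0],0],[[-0.009,0.052,0.0785],[0,0,0],0],[[-0.009,0.052,0.0785],[0,0,0],0],[[-0.009,0.052,0.0785],[0,0,0],0]]'; python3 -c "
from h import *
st()
snap('scene','s3'); snap('wrist','w3'); snap('top','t3')
r=lambda i,s:cv2.resize(i,None,fx=s,fy=s,interpolation=cv2.INTER_CUBIC)
S=np.load('pics/s3.npz')['im'];W=np.load('pics/w3.npz')['im'];T=np.load('pics/t3.npz')['im']
a=r(S[200:300,170:330],3.9)[:,:400*2]; # 624x390
b=r(T[70:140,215:400],2.1);c=r(W[130:330,220:420],1)
o=np.zeros((600,800,3),np.uint8);o[:390,:624]=a;o[395:395+147,:388]=b[:147,:388]
w=r(W,0.62);o[395:395+205,395:395+397]=w[:205,:397]
cv2.imwrite('pics/c5.png',o); cv2.imwrite('pics/w3.png',r(W,1.25))
print((proj('s3',[(655,93,225),(612,93,262),(655-30,93+23.5,229),(625-2.5,93-20.5,229)])-[170,200])*3.9)"
```

```text
time: 6.42
tool_pos: [612.2, 92.4, 422.6]
tcp_rot: [3.139, -0.0, 1.629]
contact_force: [0.7, -0.1, -1.2]
grip_width: 19.8
t 6.42 grasp pt [612.6603  92.4524 263.593 ] z [ 0.0029  0.0005 -1.    ] yaw_y 0.05783301229549627 F [ 0.676  -0.1082 -1.1931] w 19.80051288497712 q [ 0.026   0.5066  1.2145  0.0004  1.4175 -0.0319]
[[423.737  263.8134]
 [456.1101 198.6479]
 [472.4178 248.8528]
 [428.8682 216.9311]]
```

View pics/c5.png

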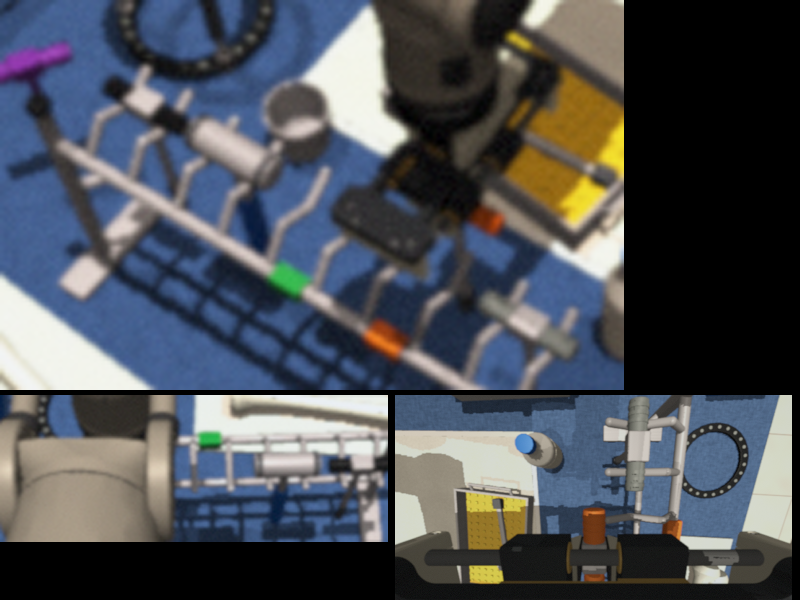

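```bash
python3 -c "
from h import *
r=lambda i,s:cv2.resize(i,None,fx=s,fy=s,interpolation=cv2.INTER_CUBIC)
W=np.load('pics/w3.npz')['im']; cv2.imwrite('pics/w3c.png',r(W[0:330,250:510],1.8))
c=lambda p:(proj('w3',p)-[250,0])*1.8
y=0.058; X=np.array([np.cos(y),np.sin(y),0]);Y=np.array([-np.sin(y),np.cos(y),0]);m=np.array([660,1.4,0])
P=lambda a,b,z:m+a*X+b*Y+[0,0,z]
print('grey hub/ends',c([P(0,184,225),P(0,224,225),P(0,144,225)]))
print('tips +114 +162 +206',c([P(-30,114,229),P(-30,162,229),P(-30,206,229)]))
print('held hub/+end',c([(612.7,92.5,263.6),(610.4,132.4,263.6)]),'otag',c(P(55,92,195)))
"
```

```text
grey hub/ends [[260.5341 156.5748]
 [268.8     17.2354]
 [253.186  280.4435]]
tips +114 +162 +206 [[165.5313 367.5646]
 [168.1437 226.2995]
 [170.8813  78.2636]]
held hub/+end [[132.5422 463.7606]
 [132.9053 330.6215]] otag [[357.7931 397.0428]]
```

View pics/w3c.png

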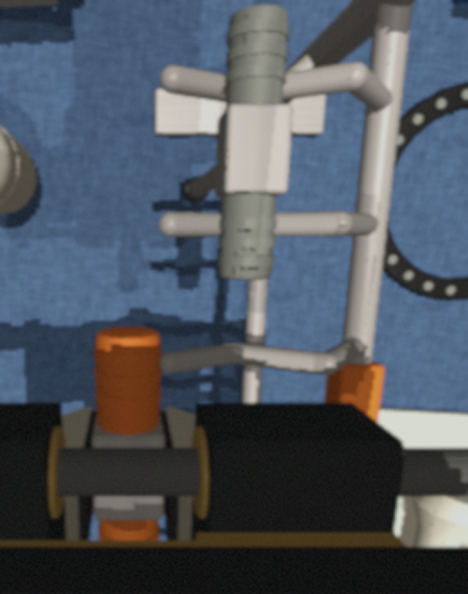

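Wrist crop: the grey tips are at (166,80) and (166,223), within about 1.5 mm of the model. The held hub is at about (127,475), so it sits about 2–3 mm toward -y of the grasp point. I'll correct y by +2.5 mm.

```bash
python3 -c "
from h import *
g=step((655,95.5,255),0.058,0);step((655,95.5,227),0.058,0,prev=g)"
```

```text
shift m [0.0008 0.0429 0.0087] rot [ 0.003  -0.0003 -0.0004] TCP [655.   95.5 414. ]
shift m [0.    0.    0.028] rot [0. 0. 0.] TCP [655.   95.5 386. ]
```

```bash
python3 -m pendant '[[[0.0005,0.005,0],[0.001,0,0],0],[[0.001,0.014,0],[0.002,0,0],0],[[0.001,0.025,0],[0.003,0,0],0],[[0.001,0.035,0],[0.003,0,0],0],[[0.001,0.041,0],[0.003,0,0],0],[[0.001,0.043,0],[0.003,0,0],0],[[0.001,0.043,0.003],[0.003,0,0],0],[[0.001,0.043,0.008],[0.003,0,0],0],[[0.001,0.043,0.0087],[0.003,0,0],0],[[0.001,0.043,0.0087],[0.003,0,0],0]]'; python3 -m pendant '[[[0,0,0.004],[0,0,0],0],[[0,0,0.009],[0,0,0],0],[[0,0,0.013],[0,0,0],0],[[0,0,0.017],[0,0,0],0],[[0,0,0.02],[0,0,0],0],[[0,0,0.022],[0,0,0],0],[[0,0,0.022],[0,0,0],0],[[0,0,0.022],[0,0,0],0]]'; python3 -c "
from h import *
st();step((655,95.5,227),0.058,0)
snap('wrist','w4',(250,0,510,330),1.8)"
```

```text
time: 7.4
tool_pos: [654.9, 95.6, 412.0]
tcp_rot: [-3.138, -0.0, 1.628]
contact_force: [0.1, -1.2, -2.0]
grip_width: 19.9
time: 8.07
tool_pos: [655.3, 95.5, 390.6]
tcp_rot: [-3.14, -0.0, 1.628]
contact_force: [-0.7, -0.6, -1.8]
grip_width: 19.7
t 8.07 grasp pt [655.0011  95.5734 231.5722] z [-0.002   0.0002 -1.    ] yaw_y 0.057466511541344086 F [-0.6632 -0.6029 -1.7935] w 19.707548202842894 q [ 0.0291  0.612   1.1193  0.0002  1.4123 -0.0284]
shift m [-0.     -0.0003  0.0046] rot [-0.002  -0.0003 -0.0005] TCP [655.   95.5 386. ]
```

View pics/w4.png

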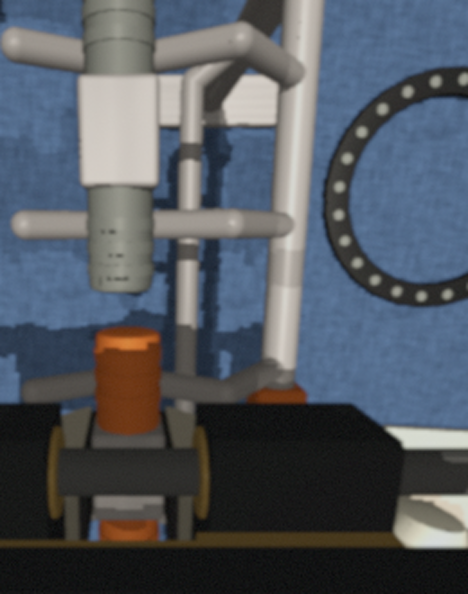

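The view shows our hub centred between the rods (88 px from hub to rod, the same as grey's) and in line with the grey bar. Lowering onto the hooks.

```bash
python3 -m pendant '[[[0,0,0.002],[-0.002,0,0],0],[[0,0,0.004],[-0.002,0,0],0],[[0,0,0.005],[-0.002,0,0],0],[[0,0,0.005],[-0.002,0,0],0],[[0,0,0.005],[-0.002,0,0],0]]'; python3 -m pendant '[[[0,0,0.001],[0,0,0],0],[[0,0,0.002],[0,0,0],0],[[0,0,0.002],[0,0,0],0],[[0,0,0.002],[0,0,0],0]]';  python3 -c "
from h import *
st()"
```

```text
time: 8.53
tool_pos: [655.3, 95.6, 385.5]
tcp_rot: [-3.141, -0.0, 1.628]
contact_force: [-0.9, 0.3, -0.7]
grip_width: 19.7
time: 8.87
tool_pos: [655.2, 95.6, 384.9]
tcp_rot: [3.14, -0.0, 1.628]
contact_force: [-2.1, 0.2, 5.9]
grip_width: 19.5
t 8.87 grasp pt [655.5366  95.6311 225.892 ] z [ 0.0018  0.0003 -1.    ] yaw_y 0.0575333874865334 F [-2.1486  0.1924  5.89  ] w 19.48419276813332 q [ 0.0292  0.6142  1.1309  0.0002  1.3947 -0.0284]
```

```bash
python3 -m pendant '[[[0,-0.0007,0.0005],[0,0,0],0],[[0,-0.0007,0.0005],[0,0,0],0],[[0,-0.0007,0.0005],[0,0,0],0]]';  python3 -m pendant '[[[0,0,0],[0,0,0],0.022],[[0,0,0],[0,0,0],0.024],[[0,0,0],[0,0,0],0.028],[[0,0,0],[0,0,0],0.034],[[0,0,0],[0,0,0],0.04],[[0,0,0],[0,0,0],0.042],[[0,0,0],[0,0,0],0.042],[[0,0,0],[0,0,0],0.042]]'; python3 -c "
from h import *
st()"
```

```text
time: 9.12
tool_pos: [654.8, 95.5, 384.8]
tcp_rot: [3.138, -0.0, 1.628]
contact_force: [-1.1, 0.0, 6.7]
grip_width: 19.7
time: 9.78
tool_pos: [654.6, 95.5, 383.0]
tcp_rot: [-3.141, -0.0, 1.628]
contact_force: [-0.1, -1.1, 0.2]
grip_width: 41.5
t 9.78 grasp pt [654.5891  95.5781 224.0185] z [-0.0001  0.0003 -1.    ] yaw_y 0.05748948209766429 F [-0.1302 -1.1427  0.1597] w 41.528861536487895 q [ 0.0291  0.6146  1.1353  0.0003  1.3918 -0.0284]
```

Released; now straight up, then back toward the bin.

```bash
python3 -m pendant '[[[0,0,-0.006],[0,0,0],0.042],[[0,0,-0.02],[0,0,0],0.042],[[0,0,-0.045],[0,0,0],0.042],[[0,0,-0.075],[0,0,0],0.042],[[0,0,-0.1],[0,0,0],0.042],[[0,0,-0.11],[0,0,0],0.042],[[0,0,-0.11],[0,0,0],0.042]]'; python3 -c "
from h import *
st();step((456,326.5,153.5),0.085,28,75)
snap('wrist','w5');W=np.load('pics/w5.npz')['im'];cv2.imwrite('pics/w5.png',cv2.resize(W,None,fx=1.1,fy=1.1))
d=np.array
for p in((654.7,93.2,225),(649.3,185,225)): print(proj('w5',p)*1.1)"
```

```text
time: 10.37
tool_pos: [654.3, 95.5, 497.3]
tcp_rot: [3.134, -0.0, 1.628]
contact_force: [0.1, 0.3, 0.1]
grip_width: 42.1
t 10.37 grasp pt [655.4372  95.575  338.3499] z [ 0.0071  0.0005 -1.    ] yaw_y 0.05747860727777794 F [0.1395 0.3189 0.1355] w 42.134037925603295 q [ 0.0291  0.5709  0.9078  0.0003  1.6558 -0.0284]
shift m [ 0.239  -0.2955  0.1352] rot [-0.4815  0.0068 -0.027 ] TCP [346.5403 317.1735 360.1097]
[[352.8854 227.0594]]
[[352.721  111.0493]]
```

View pics/w5.png

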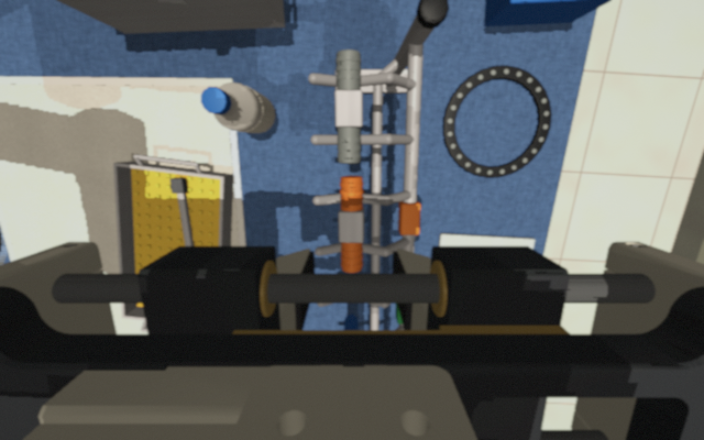

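The orange wrench hangs straight in line with the grey bar, hub at (351,227) as predicted. Moving to the green pre-grasp.

```bash
python3 -m pendant '[[[0.012,-0.015,0],[0,0,0],0.045],[[0.036,-0.044,0],[-0.03,0,0],0.045],[[0.06,-0.074,0],[-0.1,0,0],0.045],[[0.085,-0.105,0],[-0.18,0,0],0.045],[[0.11,-0.137,0],[-0.27,0,-0.01],0.045],[[0.135,-0.168,0.01],[-0.36,0.003,-0.02],0.045],[[0.16,-0.198,0.04],[-0.44,0.007,-0.027],0.045],[[0.185,-0.229,0.07],[-0.4815,0.007,-0.027],0.045],[[0.21,-0.26,0.1],[-0.4815,0.007,-0.027],0.045],[[0.23,-0.285,0.125],[-0.4815,0.007,-0.027],0.045]]'; python3 -m pendant '[[[0,0,0],[0,0,0],0.045],[[0,0,0],[0,0,0],0.045]]'; python3 -c "
from h import *
st();step((456,326.5,153.5),0.085,28,75)"
```

```text
time: 11.25
tool_pos: [369.1, 298.4, 380.2]
tcp_rot: [2.661, -0.0, 1.657]
contact_force: [0.9, 1.0, 0.0]
grip_width: 45.2
time: 11.42
tool_pos: [369.8, 298.8, 379.9]
tcp_rot: [2.665, 0.002, 1.66]
contact_force: [0.9, -0.1, 0.9]
grip_width: 45.0
t 11.42 grasp pt [442.4946 304.9616 238.6351] z [ 0.4574  0.0389 -0.8884] yaw_y 0.0898677821165316 F [ 0.8516 -0.1364  0.865 ] w 45.00593484521188 q [ 0.5834  0.1994  1.8457 -0.3473  0.7007  0.716 ]
shift m [ 0.0204 -0.0282  0.0077] rot [-0.0118  0.      0.0043] TCP [346.5403 317.1735 360.1097]
```

```bash
python3 -m pendant '[[[0.008,-0.01,0.002],[-0.006,0,0.002],0.045],[[0.016,-0.022,0.006],[-0.012,0,0.004],0.045],[[0.0204,-0.0282,0.0077],[-0.012,0,0.004],0.045],[[0.0204,-0.0282,0.0077],[-0.012,0,0.004],0.045],[[0.0204,-0.0282,0.0077],[-0.012,0,0.004],0.045]]'; python3 -c "
from h import *
st();snap('wrist','w6',(200,120,440,270),3)
print((proj('w6',[(456,326.5,153.5),(456-3.4,326.5+40,153.5)])-[200,120])*3);step((456,326.5,153.2),0.085,28)"
```

```text
time: 11.83
tool_pos: [349.4, 316.5, 362.6]
tcp_rot: [2.648, -0.003, 1.652]
contact_force: [0.5, 0.2, 0.2]
grip_width: 45.1
t 11.83 grasp pt [424.5071 322.9564 222.629 ] z [ 0.4725  0.0407 -0.8804] yaw_y 0.07983104514546129 F [0.4592 0.2273 0.1776] w 45.13794487252873 q [ 0.6491  0.2168  1.8816 -0.4254  0.6604  0.8563]
[[349.4179 284.4237]
 [348.0954 132.126 ]]
shift m [ 0.0009 -0.0045  0.0763] rot [ 0.0059 -0.0006 -0.005 ] TCP [381.6235 320.1627 293.5887]
```

View pics/w6.png

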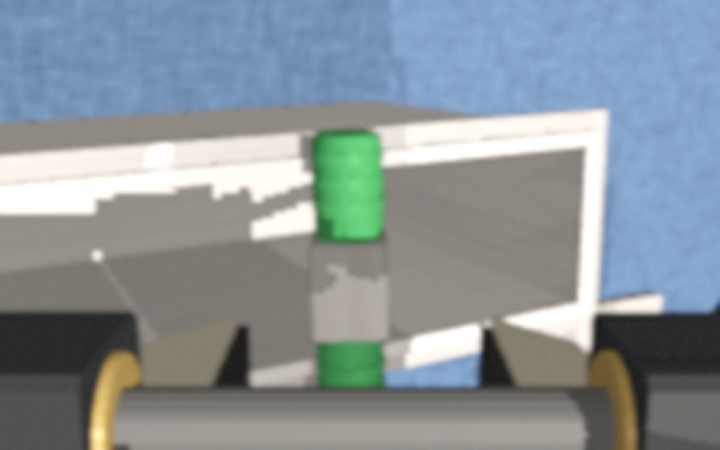

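The green hub is at (350,290) against a predicted (349,284), so I shift 2 mm toward -y and grip.

```bash
python3 -m pendant '[[[-0.001,-0.004,0.02],[0.006,0,-0.005],0.045],[[-0.001,-0.0045,0.04],[0.006,0,-0.005],0.045],[[-0.001,-0.0045,0.06],[0.006,0,-0.005],0.045],[[-0.001,-0.0045,0.073],[0.006,0,-0.005],0.045],[[-0.001,-0.0045,0.0765],[0.006,0,-0.005],0.045],[[-0.001,-0.0045,0.0765],[0.006,0,-0.005],0.045],[[-0.001,-0.0045,0.0765],[0.006,0,-0.005],0.03],[[-0.001,-0.0045,0.0765],[0.006,0,-0.005],0.01],[[-0.001,-0.0045,0.0765],[0.006,0,-0.005],0],[[-0.001,-0.0045,0.0765],[0.006,0,-0.005],0]]' ; python3 -m pendant '[[[0,0,0],[0,0,0],0],[[0,0,0],[0,0,0],0],[[0,0,0],[0,0,0],0],[[0,0,0],[0,0,0],0]]'; python3 -c "
from h import *
st()"
```

```text
time: 12.72
tool_pos: [380.8, 318.7, 293.7]
tcp_rot: [2.652, -0.001, 1.657]
contact_force: [4.8, -2.8, 6.9]
grip_width: 23.1
time: 13.05
tool_pos: [381.4, 319.0, 294.3]
tcp_rot: [2.65, -0.002, 1.657]
contact_force: [1.6, -1.2, 6.4]
grip_width: 19.7
t 13.05 grasp pt [456.1316 325.7215 154.0686] z [ 0.4698  0.0425 -0.8817] yaw_y 0.085621222738273 F [ 1.5993 -1.1902  6.4217] w 19.671820050700003 q [ 0.6086  0.3568  1.9114 -0.5154  0.4941  0.9326]
```

```bash
python3 -m pendant '[[[0,0,-0.004],[0,0,0],0],[[0,0,-0.012],[0,0,0],0],[[0,0,-0.024],[0,0,0],0],[[0,0,-0.036],[0,0,0],0],[[0,0,-0.048],[0,0,0],0],[[0,0,-0.056],[0,0,0],0],[[0,0,-0.06],[0,0,0],0],[[0,0,-0.06],[0,0,0],0]]' ; python3 -c "
from h import *
st()
step((441,324.5,235),0.085,0)"
```

```text
time: 13.72
tool_pos: [352.3, 316.2, 346.8]
tcp_rot: [2.653, -0.001, 1.657]
contact_force: [0.4, -0.1, -1.2]
grip_width: 19.8
t 13.72 grasp pt [426.6514 322.8209 206.4445] z [ 0.4678  0.0415 -0.8829] yaw_y 0.0858728162692351 F [ 0.3824 -0.0652 -1.1694] w 19.8179298795259 q [ 0.6432  0.2415  1.899  -0.438   0.6226  0.8664]
shift m [0.0006 0.1008 0.0002] rot [ 0.4888 -0.0014  0.0012] TCP [441.  324.5 394. ]
```

```bash
python3 -m pendant '[[[0,0.008,0],[0.04,0,0],0],[[0,0.022,0],[0.11,0,0],0],[[0,0.039,0],[0.19,0,0],0],[[0,0.056,0],[0.27,0,0],0],[[0,0.073,0],[0.355,0,0],0],[[0,0.088,0],[0.43,0,0],0],[[0,0.097,0],[0.475,-0.001,0.001],0],[[0,0.1,0],[0.489,-0.001,0.001],0],[[0,0.1,0],[0.489,-0.001,0.001],0],[[0,0.1,0],[0.489,-0.001,0.001],0]]' ; python3 -m pendant '[[[0,0,-0.01],[0,0,0],0],[[0,0,-0.03],[0,0,0],0],[[0,0,-0.055],[0,0,0],0],[[0,0,-0.08],[0,0,0],0],[[0,0,-0.1],[0,0,0],0],[[0,0,-0.11],[0,0,0],0],[[0,0,-0.115],[0,0,0],0],[[0,0,-0.115],[0,0,0],0]]';python3 -c "
from h import *
st()
step((560,5,340),0.058,0)"
```

```text
time: 14.55
tool_pos: [440.5, 323.6, 391.7]
tcp_rot: [-3.14, 0.001, 1.655]
contact_force: [-0.6, -0.3, -2.5]
grip_width: 20.0
time: 15.22
tool_pos: [440.3, 323.9, 509.2]
tcp_rot: [3.14, -0.0, 1.656]
contact_force: [-0.7, 0.3, -1.3]
grip_width: 19.6
t 15.22 grasp pt [440.4695 323.9297 350.1589] z [ 0.0013  0.0005 -1.    ] yaw_y 0.08534297084115214 F [-0.7392  0.2906 -1.2728] w 19.645214829315194 q [ 0.494   0.3263  1.262  -0.0002  1.5519  0.4087]
shift m [-0.3279  0.0921  0.0102] rot [ 0.0013 -0.0004  0.0273] TCP [560.   5. 499.]
```

```bash
python3 -m pendant '[[[-0.012,0.003,0],[0,0,0],0],[[-0.036,0.01,0],[0,0,0.01],0],[[-0.068,0.019,0],[0,0,0.02],0],[[-0.103,0.029,0],[0,0,0.027],0],[[-0.138,0.039,0],[0,0,0.027],0],[[-0.173,0.049,0],[0,0,0.027],0],[[-0.208,0.058,0],[0,0,0.027],0],[[-0.243,0.068,0],[0,0,0.027],0],[[-0.275,0.077,0],[0,0,0.027],0],[[-0.3,0.084,0],[0,0,0.027],0]]'; python3 -m pendant '[[[-0.018,0.005,0.003],[0,0,0],0],[[-0.026,0.007,0.008],[0,0,0],0],[[-0.028,0.008,0.01],[0,0,0],0],[[-0.028,0.008,0.01],[0,0,0],0],[[-0.028,0.008,0.01],[0,0,0],0]]'; python3 -c "
from h import *
st()
step((617,3,262),0.058,0)"
```

```text
time: 16.05
tool_pos: [550.3, 28.7, 506.3]
tcp_rot: [-3.138, 0.001, 1.627]
contact_force: [-0.7, 0.1, -1.9]
grip_width: 19.6
time: 16.47
tool_pos: [559.3, 5.3, 497.2]
tcp_rot: [-3.139, -0.0, 1.629]
contact_force: [-0.1, 0.8, -1.5]
grip_width: 19.8
t 16.47 grasp pt [558.914    5.286  338.2259] z [-0.0026 -0.0001 -1.    ] yaw_y 0.058564852017467646 F [-0.0879  0.8076 -1.5497] w 19.791312332171845 q [-0.1274  0.3567  1.2495 -0.0004  1.5379 -0.186 ]
shift m [-0.0057  0.0576  0.0761] rot [-0.0026 -0.      0.0006] TCP [617.   3. 421.]
```

```bash
python3 -m pendant '[[[-0.001,0.006,0.008],[0,0,0],0],[[-0.002,0.017,0.022],[-0.001,0,0],0],[[-0.003,0.03,0.04],[-0.002,0,0],0],[[-0.004,0.043,0.057],[-0.002,0,0],0],[[-0.0055,0.053,0.07],[-0.002,0,0],0],[[-0.0057,0.0576,0.076],[-0.002,0,0],0],[[-0.0057,0.0576,0.076],[-0.002,0,0],0],[[-0.0057,0.0576,0.076],[-0.002,0,0],0]]'; python3 -c "
from h import *
st()
g=step((660,3,256),0.058,0);step((660,3,231.5),0.058,0,prev=g)"
```

```text
time: 17.13
tool_pos: [617.3, 2.7, 421.6]
tcp_rot: [3.141, 0.001, 1.63]
contact_force: [0.2, 0.4, -1.1]
grip_width: 20.2
t 17.13 grasp pt [617.3748   2.6624 262.6156] z [ 0.0002 -0.0005 -1.    ] yaw_y 0.058747276824283844 F [ 0.1766  0.4005 -1.0982] w 20.211688139035044 q [-0.1195  0.5044  1.2208 -0.0005  1.4161 -0.1782]
shift m [-0.0022  0.0426  0.0066] rot [0.0002 0.0005 0.0007] TCP [660.   3. 415.]
shift m [0.     0.     0.0245] rot [0. 0. 0.] TCP [660.    3.  390.5]
```

```bash
python3 -m pendant '[[[0,0.005,0],[0,0,0],0],[[0,0.014,0],[0,0,0],0],[[-0.001,0.025,0],[0,0,0],0],[[-0.002,0.035,0],[0,0,0],0],[[-0.002,0.041,0.003],[0,0,0],0],[[-0.002,0.0426,0.0066],[0,0,0],0],[[-0.002,0.0426,0.0066],[0,0,0],0],[[-0.002,0.0426,0.0066],[0,0,0],0]]'; python3 -m pendant '[[[0,0,0.004],[0,0,0],0],[[0,0,0.009],[0,0,0],0],[[0,0,0.014],[0,0,0],0],[[0,0,0.019],[0,0,0],0],[[0,0,0.022],[0,0,0],0],[[0,0,0.0235],[0,0,0],0],[[0,0,0.0235],[0,0,0],0],[[0,0,0.0235],[0,0,0],0]]'; python3 -c "
from h import *
st()
snap('wrist','w7',(250,0,510,330),1.8)"
```

```text
time: 17.8
tool_pos: [659.7, 2.6, 414.8]
tcp_rot: [-3.141, 0.0, 1.629]
contact_force: [0.2, -0.3, -1.6]
grip_width: 19.9
time: 18.47
tool_pos: [660.1, 2.5, 391.6]
tcp_rot: [3.141, 0.001, 1.629]
contact_force: [-0.1, 0.1, -1.8]
grip_width: 19.4
t 18.47 grasp pt [660.1954   2.4119 232.5792] z [ 0.0007 -0.0006 -1.    ] yaw_y 0.057770349317007474 F [-0.1031  0.1431 -1.8065] w 19.355453395544203 q [-0.1121  0.6063  1.1268 -0.0005  1.4078 -0.1698]
```

The viewer limit is reached, so I check alignment numerically against the earlier, successful orange view (w4).

```bash
python3 -c "
from h import *
A=np.load('pics/w4.npz')['im'];B=np.load('pics/w7.npz')['im']
ha=cv2.cvtColor(A,cv2.COLOR_BGR2HSV);hb=cv2.cvtColor(B,cv2.COLOR_BGR2HSV)
for n,h,lo,hi in(('held orange',ha,3,16),('held green',hb,45,75),('hung orange',hb,3,16)):
  m=((h[...,0]>=lo)&(h[...,0]<=hi)&(h[...,1]>120)&(h[...,2]>40)).astype(np.uint8)
  k,l,s,c=cv2.connectedComponentsWithStats(m)
  print(n,[(list(s[i]),c[i]) for i in range(1,k) if s[i,4]>60])
# rod rows: brightness profile left of bar
for n,I in(('w4',A),('w7',B)):
  g=I.astype(float); br=(g[...,2]-g[...,0])  # red-blue: rods grey vs blue table
  print(n,[(r,int(br[r,266:298].mean())) for r in range(190,236,2)])
"
```

```text
held orange [([np.int32(302), np.int32(182), np.int32(38), np.int32(60), np.int32(2032)], array([320.5945, 210.9031])), ([np.int32(388), np.int32(214), np.int32(32), np.int32(11), np.int32(258)], array([404.2016, 220.1977])), ([np.int32(306), np.int32(289), np.int32(32), np.int32(12), np.int32(378)], array([321.254 , 294.5344]))]
held green [([np.int32(303), np.int32(179), np.int32(36), np.int32(58), np.int32(1909)], array([320.7281, 206.6915])), ([np.int32(388), np.int32(212), np.int32(32), np.int32(12), np.int32(283)], array([404.6113, 218.7845])), ([np.int32(306), np.int32(286), np.int32(31), np.int32(14), np.int32(429)], array([320.965 , 292.4545]))]
hung orange [([np.int32(300), np.int32(0), np.int32(41), np.int32(34), np.int32(1305)], array([320.1004,  16.013 ])), ([np.int32(395), np.int32(52), np.int32(40), np.int32(59), np.int32(973)], array([413.9342,  81.0257])), ([np.int32(302), np.int32(97), np.int32(38), np.int32(60), np.int32(2071)], array([320.6012, 125.9676]))]
w4 [(190, -35), (192, -34), (194, -34), (196, -34), (198, -34), (200, -34), (202, -34), (204, -34), (206, -28), (208, -12), (210, 3), (212, 7), (214, 7), (216, 7), (218, 7), (220, 4), (222, -8), (224, -15), (226, -13), (228, -7), (230, 2), (232, 6), (234, 6)]
w7 [(190, -34), (192, -34), (194, -34), (196, -34), (198, -34), (200, -34), (202, -33), (204, -24), (206, -7), (208, 5), (210, 7), (212, 7), (214, 7), (216, 7), (218, 0), (220, -15), (222, -29), (224, -22), (226, -14), (228, -9), (230, 2), (232, 6), (234, 5)]
```

It matches the orange reference: rod-to-bar offset within about 1 mm, and the held and hung bars share column 320.6. Lowering.

```bash
python3 -m pendant '[[[0,0,0.002],[0,0,0],0],[[0,0,0.004],[0,0,0],0],[[0,0,0.0055],[0,0,0],0],[[0,0,0.0055],[0,0,0],0],[[0,0,0.0055],[0,0,0],0]]'; python3 -m pendant '[[[0,0,0.001],[0,0,0],0],[[0,0,0.0015],[0,0,0],0],[[0,0,0.0015],[0,0,0],0],[[0,0,0.0015],[0,0,0],0]]';  python3 -c "
from h import *
st()"
```

```text
time: 18.93
tool_pos: [660.0, 2.5, 385.9]
tcp_rot: [3.141, 0.001, 1.629]
contact_force: [-0.1, 0.4, -1.7]
grip_width: 20.0
time: 19.27
tool_pos: [660.0, 2.5, 385.4]
tcp_rot: [3.14, 0.001, 1.629]
contact_force: [-1.1, -0.9, 4.3]
grip_width: 19.3
t 19.27 grasp pt [660.3304   2.4072 226.4123] z [ 0.0019 -0.0007 -1.    ] yaw_y 0.057794081060248116 F [-1.1233 -0.8676  4.2968] w 19.292514231667685 q [-0.1121  0.6095  1.1378 -0.0005  1.3922 -0.1698]
```

Seated (a change of about 6 N). I press slightly more, release and rise.

```bash
python3 -m pendant '[[[0,-0.0004,0.0006],[0,0,0],0],[[0,-0.0004,0.0006],[0,0,0],0],[[0,-0.0004,0.0006],[0,0,0],0]]';  python3 -m pendant '[[[0,0,0],[0,0,0],0.022],[[0,0,0],[0,0,0],0.024],[[0,0,0],[0,0,0],0.028],[[0,0,0],[0,0,0],0.034],[[0,0,0],[0,0,0],0.04],[[0,0,0],[0,0,0],0.042],[[0,0,0],[0,0,0],0.042],[[0,0,0],[0,0,0],0.042]]'; python3 -m pendant '[[[0,0,-0.006],[0,0,0],0.042],[[0,0,-0.02],[0,0,0],0.042],[[0,0,-0.045],[0,0,0],0.042],[[0,0,-0.075],[0,0,0],0.042],[[0,0,-0.1],[0,0,0],0.042],[[0,0,-0.11],[0,0,0],0.042],[[0,0,-0.11],[0,0,0],0.042]]'; python3 -m pendant '[[[0,-0.02,0],[0,0,0],0.042],[[0,-0.05,0],[0,0,0],0.042],[[0,-0.09,0],[0,0,0],0.042],[[0,-0.13,0],[0,0,0],0.042],[[0,-0.17,0],[0,0,0],0.042],[[0,-0.21,0],[0,0,0],0.042],[[0,-0.24,0],[0,0,0],0.042],[[0,-0.25,0],[0,0,0],0.042],[[0,-0.25,0],[0,0,0],0.042],[[0,-0.25,0],[0,0,0],0.042]]'; python3 -c "
from h import *
st()
snap('scene','s9');snap('top','t9')
B=np.load('pics/t9.npz')['im'];S=np.load('pics/s9.npz')['im']
for cam,I in(('t9',B),('s9',S)):
  h=cv2.cvtColor(I,cv2.COLOR_BGR2HSV)
  for n,lo,hi in(('green',45,80),('orange',3,16)):
    m=((h[...,0]>=lo)&(h[...,0]<=hi)&(h[...,1]>120)&(h[...,2]>50)).astype(np.uint8)
    k,l,s,c=cv2.connectedComponentsWithStats(m)
    print(cam,n,[(s[i,4],c[i],atz(cam,c[i],225)[:2]) for i in range(1,k) if s[i,4]>12 and (cam=='t9' and c[i][1]<130 or cam=='s9')])
# change vs. first pictures: loose items
for a,b in(('top0','t9'),('scene0','s9')):
  d=cv2.absdiff(cv2.GaussianBlur(np.load(f'pics/{a}.npz')['im'],(5,5),0),cv2.GaussianBlur(np.load(f'pics/{b}.npz')['im'],(5,5),0)).max(2)
  def q(p,r=7): u,v=proj(b,p)[0].astype(int); return (u,v,int(d[v-r:v+r,u-r:u+r].mean()))
  print(b,{n:q(p) for n,p in dict(grey=(649.8,186,225),black=(671,-184,225),mallet=(664,-91,232),bottle=(510,190,150),otag=(709,97,195)).items()})
"
```

```text
time: 19.52
tool_pos: [659.8, 2.5, 385.3]
tcp_rot: [3.138, 0.001, 1.629]
contact_force: [-1.1, 0.9, 6.9]
grip_width: 19.8
time: 20.18
tool_pos: [659.7, 2.5, 383.9]
tcp_rot: [3.141, 0.001, 1.629]
contact_force: [-0.1, 0.6, -0.3]
grip_width: 41.8
time: 20.77
tool_pos: [659.3, 2.6, 498.2]
tcp_rot: [3.134, 0.002, 1.629]
contact_force: [0.8, 0.5, 0.1]
grip_width: 42.2
time: 21.6
tool_pos: [410.2, -12.0, 493.8]
tcp_rot: [3.14, 0.001, 1.628]
contact_force: [1.2, -0.1, 0.5]
grip_width: 42.1
t 21.6 grasp pt [410.4997 -12.0537 334.8369] z [ 0.0017 -0.0006 -1.    ] yaw_y 0.05731032650960366 F [ 1.2353 -0.0813  0.4931] w 42.111485411156764 q [-0.2163  0.0639  1.6337 -0.0003  1.4422 -0.2736]
t9 green [(np.int32(65), array([314.4462,  90.9538]), array([697.4095,   5.1485])), (np.int32(18), array([326.6111, 102.1111]), array([667.104 , -26.9183]))]
t9 orange [(np.int32(57), array([279.7719,  91.7719]), array([692.4951,  94.8169])), (np.int32(56), array([268.6071, 106.1071]), array([651.7706, 121.7562]))]
s9 green [(np.int32(37), array([246.1622, 249.0811]), array([662.9198, -26.609 ])), (np.int32(4
[... 272 characters left out ...]
rray([-114.2662, -875.2869])), (np.int32(45), array([270.9778, 263.6889]), array([657.9489,  66.3061])), (np.int32(54), array([286.0741, 272.4815]), array([654.7945, 120.5447])), (np.int32(71), array([268.4507, 286.6901]), array([720.2808, 107.6704]))]
t9 {'grey': (np.int64(243), np.int64(106), 0), 'black': (np.int64(387), np.int64(102), 0), 'mallet': (np.int64(351), np.int64(102), 1), 'bottle': (np.int64(243), np.int64(167), 0), 'otag': (np.int64(280), np.int64(91), 1)}
s9 {'grey': (np.int64(305), np.int64(283), 4), 'black': (np.int64(206), np.int64(225), 3), 'mallet': (np.int64(229), np.int64(237), 4), 'bottle': (np.int64(332), np.int64(262), 12), 'otag': (np.int64(268), np.int64(286), 9)}
```

```bash
python3 -m pendant '[[[0,0,0],[0,0,0],0.042],[[0,0,0],[0,0,0],0.042],[[0,0,0],[0,0,0],0.042],[[0,0,0],[0,0,0],0.042],[[0,0,0],[0,0,0],0.042],[[0,0,0],[0,0,0],0.042],[[0,0,0],[0,0,0],0.042],[[0,0,0],[0,0,0],0.042]]'; python3 -c "
from h import *
snap('scene','s10')
L=lambda n:cv2.GaussianBlur(np.load(f'pics/{n}.npz')['im'],(5,5),0).astype(int)
print('still',abs(L('s10')-L('s9')).max(2)[195:310,165:345].max())
d=abs(L('t9')-L('top0')).max(2)
print('cup',d[163:190,360:388].mean(),'frame',d[150:225,400:480].mean(),'parts',d[205:225,278:345].mean())
d=abs(L('s10')-L('scene0')).max(2); print('scene cup',d[220:245,235:258].mean(),'frame',d[158:220,190:242].mean(),'tray parts',d[220:248,285:332].mean())
from plant import close_job
print(close_job())"
```

```text
time: 22.37
tool_pos: [410.0, -11.9, 493.8]
tcp_rot: [3.141, 0.001, 1.629]
contact_force: [-0.9, 0.5, -0.0]
grip_width: 42.0
still 15
cup 16.52910052910053 frame 0.7126666666666667 parts 97.42014925373134
scene cup 3.4747826086956524 frame 3.175558312655087 tray parts 38.05395136778115
the job is handed in; nothing more can be done
None
```

Both wrenches are back on the rack, orange first on the orange-tagged hooks, then green on the green-tagged (middle) hooks. I gripped each by its hub, drew it out along its lean and carried it upright. I lowered each one until the force showed it resting (about 6–7 N on the hooks), then let go and backed off. The job was handed in at about 22 s.

**Wrench positions:** in the final scene image both wrenches lie within about 2 mm of their saddles:

| Wrench | Bar centre, x, y (mm) | Saddle estimate, x, y (mm) |
|---|---|---|
| Orange | 656, 93 | 655, 93 |
| Green | 661.5, 2 | 660, 1 |

**Stillness:** the rack area changed by at most 15 grey levels between two frames about 0.7 s apart. I took that as image noise, not motion.

**Tools, bottle and ring frame:** in the top view these are unchanged from the first picture.

**Not fully checked:** the arm or its shadow covered the tray parts in the last pictures (differences of 97 in the top view and 38 in the scene view). So that check is inconclusive, though nothing went near them. The cup differed in the top view (17) but not in the scene view (3), probably from shadow too. The picture limit was reached before the green wrench went on, so its placing and the final checks were done by image code, not by eye.

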